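# Screw the lid onto the sample jar, backwards to the click first

### The job

Close the open white sample jar in the wooden rack with the blue screw lid that lies on the white tile. Rest the lid level on the jar's neck and, pressing only lightly, turn it backwards (anticlockwise seen from above) until it rides up to the top of the thread and clicks down off it; then turn it forwards (clockwise) until it is fully home and snug on the rubber seal, without wringing it tight, and let go. Leave everything else on the bench where it is.

Things in the scene. Friction and masses are not known exactly. Their poses are not given: they have to be found in the camera images.
- lid_center (a point): centre of the blue screw lid, on its axis, 13 mm above its underside; z is its axis, up. The lid is round, 58 mm across, ribbed, 26 mm tall, about 80 g, and starts open side down on the white tile
- lid: the same lid; origin at the centre of its underside. Inside it is 52 mm across and 20 mm deep, so its sealing face lies 7 mm above its centre; four short lugs inside the skirt run in the jar's thread
- jar_mouth (a point): centre of the top of the grey rubber seal in the mouth of the open white jar, about 114 mm above the bench; z up along the jar's axis. The seal stands 2.5 mm proud of the hard rim and is springy, giving 2.5 mm under about 60 N. With the lid home and snug, the lid's centre is 7.5 to 9.5 mm below this point
- jar_thread (a point): point on the jar's axis 8 mm below jar_mouth, amid the thread. Neck 42 mm across, 49 mm over the thread, 31 mm tall with a tapered lip, on a 60 mm body. Right-handed thread (clockwise from above goes down), 24 mm per full turn, with four starts a quarter turn apart; which way the starts point differs each time and is not measured (the axes here do not show it)
- jar_click (a point): point on the jar's axis 3.5 mm below jar_mouth: about where the lid's centre is just after the click. Before it, resting on the thread, the lid's centre is anywhere from 4 mm below to 2.5 mm above jar_mouth; turned backwards it rises to about 2.4 mm above, then drops 6 mm. From the click forwards, the seal is pinched after about 0.2 turn, and snug comes 0.03 to 0.12 turn later, as the twist needed comes up
- seat: the jar with its rubber-lined socket in the rack: the jar is jammed in it and cannot turn or lift. Origin: on the jar's axis, at the socket's floor, 8 mm above the bench. It may be in any of the three sockets
- rack: fixed beech rack, 100 x 340 x 34 mm, with three sockets 110 mm apart along its y; origin at the centre of its underside
- tile: fixed white tile, 100 x 100 x 6 mm, with the lid on it; origin at the centre of its underside
- bottle_a: closed amber bottle with a black cap, 59 mm across, 98 mm tall, standing in one of the rack's other sockets; leave it alone. Origin: centre of its base
- bottle_b: closed grey bottle with a red cap, 59 mm across, 88 mm tall, standing in one of the rack's other sockets; leave it alone. Origin: centre of its base
- beaker: empty glass beaker, 66 mm across, 75 mm tall, on the bench; leave it alone. Origin: centre of its base
- dish: small white porcelain dish, 76 mm across, 26 mm tall; leave it alone. Origin: centre of its base
- tweezers: steel tweezers, 140 mm long, lying flat, 4 mm thick; leave them alone. Origin: underside, near mid-length
- cylinder: slim clear measuring cylinder on a blue foot 48 mm across, 141 mm tall; leave it alone. Origin: centre of its base
Not all that is in view belongs to the job. There is more than one size of the lid; the job needs the smallest.

How it is judged:
On the way, in this order (a step that is already met when the one before it is completed fails the run):
1. the lid, level and resting on the jar's neck, has ridden up to the top of the thread (z of lid_center in the frame of jar_mouth between 0.0018 and 0.004 m and contact force between lid and seat above 0.3 N and horizontal distance between lid_center and jar_mouth below 0.003 m and angle between lid_center's own z axis and vertical below 0.08 rad), for 0.08 s.
2. it has clicked down off the start of the thread (z of lid_center in the frame of jar_mouth below -0.002 m and horizontal distance between lid_center and jar_mouth below 0.003 m and angle between lid_center's own z axis and vertical below 0.08 rad), for 0.1 s.
At the end, for the whole second after the job is handed in: the lid is home on the jar: its centre is more than 7.3 mm below the jar_mouth point and within 3 mm of the jar's axis, it is level within 0.05 rad and at rest, and it is snug: lid and jar press on each other with more than 25 N in all (thread and seal together), let go of (z of lid_center in the frame of jar_mouth below -0.0073 m and horizontal distance between lid_center and jar_mouth below 0.003 m and angle between lid_center's own z axis and vertical below 0.05 rad and contact force between lid and seat above 25 N and linear speed of lid below 0.02 m/s); the robot touches nothing.
It fails at once if the lid is pressed on the neck with over 30 N before it is home (z of lid_center in the frame of jar_mouth above -0.0065 m and contact force between lid and seat above 30 N).
It fails at once if the lid is wrung on: lid and jar press on each other with over 300 N in all (contact force between lid and seat above 300 N).
It fails at once if a bystander (bottle, beaker, dish, tweezers or measuring cylinder) is moved by more than 20 mm (distance of any of bottle_a, bottle_b, beaker, dish, tweezers, cylinder from where it was at the start of the episode above 0.02 m).
It also fails if it takes over 64 s, if anything falls off the work surface, if the arm or the gripper's body presses on something with over 40 N, if the wrist force passes 120 N, or if a joint passes its speed limit or range.

### The arm

A 7-joint arm with a two-finger parallel gripper is mounted at the origin on the work surface. World frame = base frame: x ahead of the robot, y to its left, z up, the work surface at z = 0. Lengths are in m, angles in rad, forces in N, time in s.
With the tool pointing down it reaches from about 0.425 to 0.925 m from the base axis. Payload 6.8 kg.
Tool frame: the origin (TCP) lies on the mounting face of the last link; the fingertips stand 173 mm ahead of it and the grasp point (between the pads) lies 155 mm ahead of it; y points along the fingers, x is the direction in which the jaws open and shut, and the axes are right-handed (so a half turn about y gives the same grasp; the last joint's range is limited). The gripper opens to 85 mm and grips with 20 to 120 N. Pads are 22 mm wide; open, the fingers measure 114 mm over their backs; the gripper's body (76 mm by 85 mm) begins 54 mm behind the grasp point. The pads swing forward as they close: fully open they stand 13 mm farther back than shut.
Start: joints at [-1.276, 0.477, 0.022, 1.555, -0.011, 1.109, -0.083], TCP at [0.265, 0.621, 0.405] pointing down, gripper open.
Joint ranges: [-2.96, 2.96], [-0.34, 2.1], [-1.41, 1.46], [0.24, 2.44], [-1.37, 4.51], [0.17, 1.92], [-2.96, 2.96]. Speed limits (rad/s): [2.39, 2.39, 3.14, 3.14, 3.14, 3.14, 3.14].

### API

Orientations are given as a rotation vector (axis times angle).
In Python, from bench import r gives the robot as it stands.
- The arm moves only by the tool step_arm, never from a script. Its arguments are lists of equal length, an entry for each row: "xyz": the shift along the tool's x, y, z scaled (see below), a list of three; "rotation": the turn, a rotation vector about the tool's x, y, z scaled (see below), a list of three. A call has 1 to 20 rows; each row is the pose to reach, as a shift and turn from the pose measured when the call began, along the tool's axes at that moment; what a row does not reach only later rows make up. The controller multiplies each number of a shift by 30 cm and each number of a turn by 90 degrees. A row lasts 1/8 s, in which the tool goes at most 62.5 mm and 10.7 degrees, less where a joint would pass 70% of its speed; a pose out of reach is approached as far as the arm can. A call with a number of a shift or a turn outside -1 to 1 is refused whole. A call with a gripper value outside its range is refused whole. "grip" is the closure, from 0 (fully open) to 1 (shut), set as the call begins (left out, the last holds). The fingers move at their own pace and stop on an object; "force" is the grip in N (left out, the last holds). Time passes only in rows, so rows that repeat a pose let the fingers close. It gives the time, the measured TCP pose, the force and the opening at its end, in the units of the state.
- r.get_obs(): the state, without advancing time (a new reading comes with each control period).
- r.grab_frame(name): name is "scene" or "top" or "wrist"; returns a dict with "pixels" (480x640x3 uint8, red, green, blue), "fx", "fy", "cx", "cy" (pixels), "position" and "attitude" of the camera in the world; the wrist camera has in their place "mount" (4x4, takes a point from camera to tool coordinates, whose origin is the TCP and whose axes are the tool frame's). Camera axes: x right, y down, z forward; pixel columns grow to the right and rows downward; lengths in m; the calibration is good to about 2 mm. A picture is of the moment at which its call begins: read the wrist's pose just before it. There is no depth.
- r.hand_in(): hands the job in, once; it reports no verdict.
The state is a dict: "clock": time; "joints": joint angles; "qvel": joint speeds; "tau": joint torques, N m; "tcp_pos": TCP position; "orientation": TCP orientation; "contact_force": force on the tool from outside, world axes, zero at the start; "moment": the same for the moment, N m; "grip_width": finger opening in m.
Only numpy, scipy, OpenCV 4.12 (cv2) and the standard library are available. Lean on these libraries where they do the work, as an engineer would, in place of code of your own. Each camera call takes 0.05 s, during which the arm holds its last target.

## Working session

There is one attempt and no reset: what is moved stays moved. The work goes in short steps, Python scripts to look and compute and a tool call to move; the robot and the scene stay as the last step left them, time stands still between calls to the robot, and variables do not carry over. Pictures are saved under pics/ and viewed, and the job is handed in when it is done.

Besides the shell and the picture viewer there is one more tool, called after "Call:" by a JSON object that holds its "api" and its "payload". step_arm: Moves the arm, as the interface text tells. Its arguments: {"type":"object","properties":{"xyz":{"type":"array"},"rotation":{"type":"array"},"grip":{"type":"number"},"force":{"type":"number"}},"required":["xyz","rotation"]}

```bash
ls; mkdir -p pics; python3 - <<'E'
from bench import r
import cv2,numpy as np
print(r.get_obs())
for n in ["scene","top","wrist"]:
    f=r.grab_frame(n)
    cv2.imwrite(f"pics/{n}0.png",f["pixels"][:,:,::-1])
    print(n,{k:v for k,v in f.items() if k!="pixels"})
    np.save(f"pics/{n}0.npy",f,allow_pickle=True)
E
```

```text
pics
{'clock': 0.0, 'joints': array([-1.27610616,  0.47780969,  0.02234943,  1.5564812 , -0.01149287,
        1.10931518, -0.08312007]), 'qvel': array([-0.00038478, -0.00104559,  0.00062273,  0.00071748,  0.00140727,
       -0.00065848,  0.00123465]), 'tau': array([ 1.62850196e-03, -5.96453297e+01,  1.60866302e+00, -2.81178224e+01,
        1.24620119e-02,  9.40742641e-03, -2.60567691e-05]), 'tcp_pos': array([0.264477  , 0.62071577, 0.40370663]), 'orientation': array([-1.37444035, -0.90651629,  0.90895901]), 'contact_force': array([-0.03562895, -0.1111996 , -0.32555218]), 'moment': array([ 0.00037005, -0.00320846, -0.02142756]), 'grip_width': 0.08586477943413565}
scene {'fx': 559.1557936880939, 'fy': 559.1557936880939, 'cx': 319.1045335845339, 'cy': 234.47389832366318, 'position': array([1.00020091, 0.4066062 , 1.10737966]), 'attitude': array([-1.28076271, -2.51554516,  0.66971887])}
top {'fx': 484.4366030522927, 'fy': 484.4366030522927, 'cx': 310.7135334997675, 'cy': 244.9062932251903, 'position': array([0.48251974, 0.07329897, 0.94045682]), 'attitude': array([-2.19965017,  2.20390849, -0.07674067])}
wrist {'fx': 410.8660774937634, 'fy': 410.8660774937634, 'cx': 326.28615845691803, 'cy': 238.48412091695087, 'mount': array([[ 9.99999898e-01, -1.08797592e-04,  4.38841600e-04,
         1.09208615e-03],
       [-4.51600579e-04, -2.87181226e-01,  9.57876161e-01,
         3.01863437e-02],
       [ 2.18124495e-05, -9.57876261e-01, -2.87181246e-01,
         7.30153707e-02],
       [ 0.00000000e+00,  0.00000000e+00,  0.00000000e+00,
         1.00000000e+00]])}
```

View pics/scene0.png

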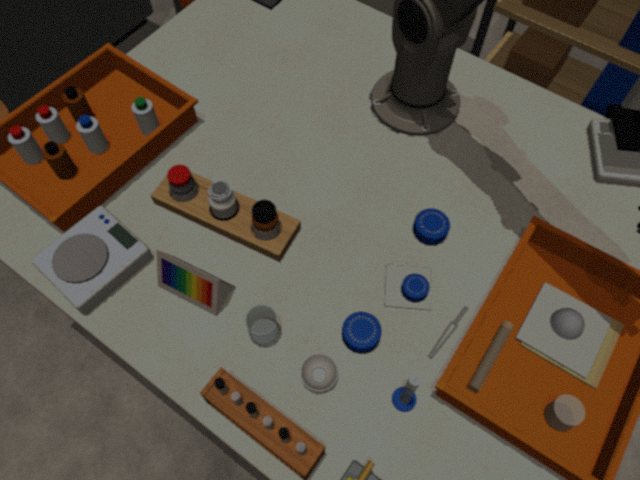

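View pics/top0.png

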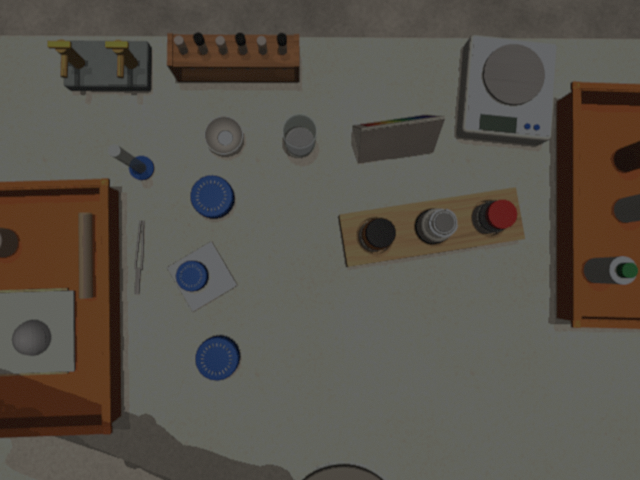

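View pics/wrist0.png

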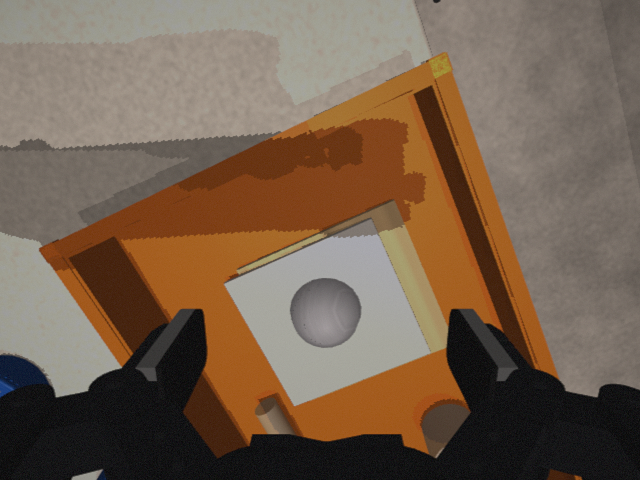

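```bash
python3 - <<'E'
from scipy.spatial.transform import Rotation as R
print(R.from_rotvec([-1.37444035, -0.90651629,  0.90895901]).as_matrix())
print(R.from_rotvec([-1.28076271, -2.51554516,  0.66971887]).as_matrix())
print(R.from_rotvec([-2.19965017,  2.20390849, -0.07674067]).as_matrix())
E
```

```text
[[ 3.91990042e-01 -5.96717722e-04 -9.19969266e-01]
 [ 9.19967541e-01 -1.78811142e-03  3.91990467e-01]
 [-1.87891521e-03 -9.99998223e-01 -1.51960936e-04]]
[[-0.58706614  0.69959039 -0.40734092]
 [ 0.80951983  0.51078143 -0.28944771]
 [ 0.00556734 -0.49967551 -0.86619478]]
[[-0.00235908 -0.99854918  0.05379562]
 [-0.99987255  0.00150594 -0.01589402]
 [ 0.01578995 -0.05382626 -0.99842547]]
```

```bash
cat > h.py <<'E'
import numpy as np,cv2
from scipy.spatial.transform import Rotation as R
def ray(f,u,v,tcp=None):
    d=np.array([(u-f["cx"])/f["fx"],(v-f["cy"])/f["fy"],1.0])
    if "mount" in f:
        p,o=tcp; Rm=R.from_rotvec(o).as_matrix(); M=f["mount"]
        return p+Rm@M[:3,3], Rm@M[:3,:3]@d
    return np.array(f["position"]), R.from_rotvec(f["attitude"]).as_matrix()@d
def on(f,u,v,z,tcp=None):
    c,d=ray(f,u,v,tcp); return c+d*(z-c[2])/d[2]
def proj(f,P,tcp=None):
    P=np.asarray(P,float)
    if "mount" in f:
        p,o=tcp; T=np.eye(4);T[:3,:3]=R.from_rotvec(o).as_matrix();T[:3,3]=p
        T=T@f["mount"]
    else:
        T=np.eye(4);T[:3,:3]=R.from_rotvec(f["attitude"]).as_matrix();T[:3,3]=f["position"]
    q=np.linalg.inv(T)@np.r_[P,1]
    return f["fx"]*q[0]/q[2]+f["cx"],f["fy"]*q[1]/q[2]+f["cy"]
E
python3 - <<'E'
from h import *
F={n:np.load(f"pics/{n}0.npy",allow_pickle=True).item() for n in["scene","top"]}
for n in F:
    f=F[n];hsv=cv2.cvtColor(f["pixels"],cv2.COLOR_RGB2HSV)
    m=cv2.inRange(hsv,(105,120,40),(125,255,255))
    N,l,s,c=cv2.connectedComponentsWithStats(m)
    for i in range(1,N):
        if s[i,4]>200:
            u,v=c[i]; print(n,c[i],s[i], on(f,u,v,.025).round(4))
    # crops
crop=lambda f,x,y,w,h,k:cv2.resize(f["pixels"][y:y+h,x:x+w,::-1],None,fx=k,fy=k,interpolation=cv2.INTER_CUBIC)
cv2.imwrite("pics/ctop.png",crop(F["top"],330,180,200,95,4))
cv2.imwrite("pics/cscene.png",crop(F["scene"],145,155,170,110,4))
E
```

```text
scene [611.64541833  85.99760956] [ 586   63   53   46 1255] [-0.3335  0.4043  0.025 ]
scene [431.30309989 225.17221584] [414 209  35  36 871] [0.3221 0.2354 0.025 ]
scene [414.97605893 286.71086556] [402 274  27  28 543] [0.4748 0.2844 0.025 ]
scene [361.22271914 331.52504472] [ 343  312   38   41 1118] [0.6251 0.2477 0.025 ]
scene [402.64768683 400.70106762] [393 387  23  24 281] [0.6937 0.3888 0.025 ]
top [143.14981273 168.75655431] [130 156  23  24 267] [0.6771 0.3765 0.025 ]
top [211.66525782 196.22231615] [ 191  176   42   42 1183] [0.6246 0.2464 0.025 ]
top [191.50237718 275.40095087] [176 261  31  30 631] [0.4748 0.2829 0.025 ]
top [217.0440598  357.83713611] [ 196  337   43   43 1271] [0.3213 0.2338 0.025 ]
```

View pics/ctop.png

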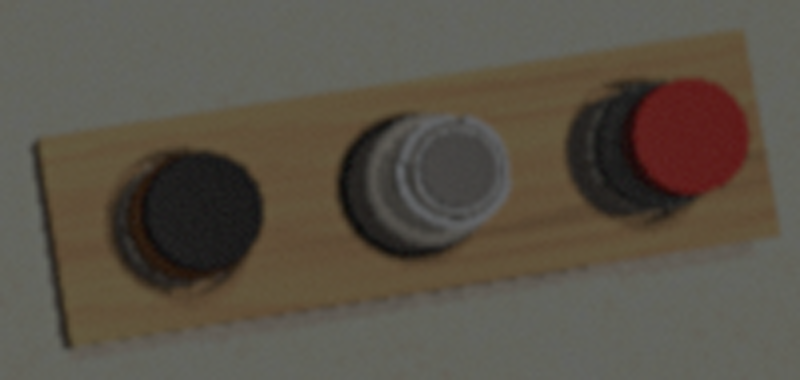

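View pics/cscene.png

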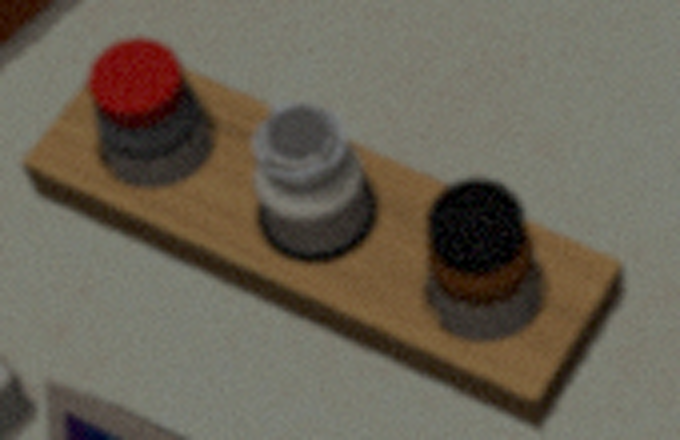

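```bash
python3 - <<'E'
from h import *
F={n:np.load(f"pics/{n}0.npy",allow_pickle=True).item() for n in["scene","top"]}
def tri(a,b):
    (p,d),(q,e)=ray(F["top"],*a),ray(F["scene"],*b)
    A=np.c_[d,-e];t=np.linalg.lstsq(A,q-p,rcond=None)[0]
    return (p+d*t[0]).round(4),(q+e*t[1]).round(4)
print("jar",on(F["top"],444.2,223,.114),on(F["scene"],220,188,.114),tri((444.2,223),(220,188)))
print("lid",on(F["top"],191.5,275.4,.029),on(F["scene"],415,286.7,.029),tri((191.5,275.4),(415,286.7)))
E
```

```text
jar [ 0.56444539 -0.16962484  0.114     ] [ 0.56534084 -0.16534564  0.114     ] (array([ 0.5648, -0.1707,  0.1104]), array([ 0.5634, -0.1679,  0.1095]))
lid [0.47483505 0.28197837 0.029     ] [0.47670962 0.28491371 0.029     ] (array([0.4748, 0.2833, 0.0233]), array([0.4741, 0.2843, 0.0235]))
```

```bash
cat >> h.py <<'E'
def cmd(o,pos,yaw):
    """scaled shift & turn from pose o to TCP pos with tool down, tool x at yaw"""
    Rc=R.from_rotvec(o["orientation"])
    x=np.array([np.cos(yaw),np.sin(yaw),0]);y=np.array([0,0,-1.]);z=np.cross(x,y)
    Rt=R.from_matrix(np.c_[x,y,z])
    s=Rc.inv().apply(np.asarray(pos)-o["tcp_pos"])/.3
    t=(Rc.inv()*Rt).as_rotvec()/(np.pi/2)
    return s.round(4).tolist(),t.round(4).tolist()
def yaw(o):
    x=R.from_rotvec(o["orientation"]).as_matrix()[:,0]; return np.arctan2(x[1],x[0])
def st(o):
    M=R.from_rotvec(o["orientation"]).as_matrix()
    print("t",round(o["clock"],2),"tcp",o["tcp_pos"].round(4),"yaw",np.degrees(yaw(o)).round(2),"tilt",(M[:2,1]).round(4),"F",o["contact_force"].round(2),"M",o["moment"].round(3),"w",round(o["grip_width"],4),"q",o["joints"].round(3))
E
python3 - <<'E'
from h import *
from bench import r
o=r.get_obs();st(o);print(cmd(o,[.475,.283,.30],np.radians(31)))
E
```

```text
t 0.15 tcp [0.2645 0.6208 0.4039] yaw 66.92 tilt [-0.0004 -0.0013] F [ 1.04 -0.59  0.19] M [-0.042  0.008  0.011] w 0.0855 q [-1.276  0.478  0.022  1.556 -0.011  1.109 -0.083]
([-0.7604, 0.3477, -1.0868], [0.0004, 0.3991, -0.0008])
```

Call:
{"api": "step_arm", "payload": {"xyz": [[-0.1,0.05,-0.15],[-0.22,0.1,-0.3],[-0.33,0.15,-0.45],[-0.44,0.2,-0.6],[-0.55,0.25,-0.75],[-0.64,0.3,-0.9],[-0.7,0.34,-0.98],[-0.7,0.34,-0.98]], "rotation": [[0,0.06,0],[0,0.12,0],[0,0.18,0],[0,0.24,0],[0,0.3,0],[0,0.36,0],[0,0.4,0],[0,0.4,0]], "grip": 0, "force": 40}}

```text
clock: 1.15
tcp_pos: [0.4537, 0.3092, 0.3013]
orientation: [-1.533, -0.417, 0.421]
contact_force: [-0.0, -0.0, 0.1]
grip_width: 0.0854
```

```bash
python3 - <<'E'
from h import *
from bench import r
o=r.get_obs();st(o);print(cmd(o,[.475,.283,.30],np.radians(31)))
E
```

```text
t 1.15 tcp [0.4537 0.3092 0.3013] yaw 30.61 tilt [-0.0016 -0.004 ] F [-0.04 -0.01  0.14] M [0.031 0.03  0.046] w 0.0854 q [-0.892  0.403  0.224  1.964 -0.12   0.791 -0.066]
([0.0166, 0.0046, -0.1114], [0.0017, -0.0043, -0.0022])
```

Call:
{"api": "step_arm", "payload": {"xyz": [[0.017,0.005,-0.111],[0.017,0.005,-0.111],[0.017,0.005,-0.111]], "rotation": [[0.002,-0.004,-0.002],[0.002,-0.004,-0.002],[0.002,-0.004,-0.002]]}}

```text
clock: 1.52
tcp_pos: [0.4744, 0.2845, 0.3]
orientation: [-1.527, -0.425, 0.425]
contact_force: [-0.7, -0.0, -0.8]
grip_width: 0.0857
```

```bash
python3 - <<'E'
from h import *
from bench import r
o=r.get_obs();st(o)
f=r.grab_frame("wrist");cv2.imwrite("pics/w1.png",f["pixels"][:,:,::-1])
np.save("pics/w1.npy",f,allow_pickle=True)
tcp=(o["tcp_pos"],o["orientation"])
hsv=cv2.cvtColor(f["pixels"],cv2.COLOR_RGB2HSV)
m=cv2.inRange(hsv,(105,120,40),(125,255,255))
N,l,s,c=cv2.connectedComponentsWithStats(m)
for i in range(1,N):
    if s[i,4]>500: print(c[i],s[i],on(f,*c[i],.029,tcp).round(4))
print(proj(f,[.475,.283,.032],tcp))
E
```

```text
t 1.52 tcp [0.4744 0.2845 0.3   ] yaw 31.08 tilt [-0.0007  0.0012] F [-0.73 -0.04 -0.85] M [ 0.022 -0.018  0.052] w 0.0857 q [-0.832  0.41   0.226  1.957 -0.128  0.788  0.009]
[ 68.1946639  178.26971895] [    0   112   146   137 15442] [0.3257 0.2401 0.029 ]
[324.40542612 238.12492336] [ 277  190   95   97 6524] [0.4732 0.2863 0.029 ]
[440.85389387 387.67091661] [ 418  331   53  108 2902] [0.5968 0.2358 0.029 ]
(np.float64(324.1189825804209), np.float64(245.41154085640594))
```

View pics/w1.png

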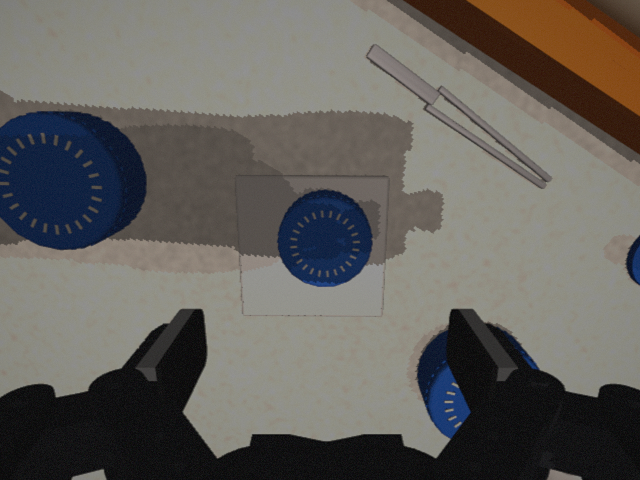

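```bash
python3 - <<'E'
from h import *
from bench import r
f=np.load("pics/w1.npy",allow_pickle=True).item();o=r.get_obs();tcp=(o["tcp_pos"],o["orientation"])
p=f["pixels"][185:290,270:380].astype(int)
hsv=cv2.cvtColor(f["pixels"],cv2.COLOR_RGB2HSV)
m=(hsv[:,:,1]<150).astype(np.uint8)*255
mm=np.zeros_like(m);cv2.circle(mm,(324,243),41,255,-1);m&=mm
N,l,s,c=cv2.connectedComponentsWithStats(m)
k=[i for i in range(1,N) if 4<s[i,4]<60]
pts=c[k].astype(np.float32);print(len(pts));e=cv2.fitEllipse(pts);print(e,on(f,*e[0],.032,tcp).round(4))
E
```

```text
24
((324.4435119628906, 243.42263793945312), (59.94424057006836, 62.91952896118164), 90.74180603027344) [0.4743 0.2844 0.032 ]
```

```bash
python3 - <<'E'
from h import *
from bench import r
o=r.get_obs();st(o);print(cmd(o,[.4744,.2842,.178],np.radians(31)))
E
```

```text
t 1.57 tcp [0.4742 0.2847 0.3   ] yaw 31.11 tilt [-0.0008  0.0012] F [0.32 0.58 0.02] M [-0.061  0.052  0.012] w 0.0857 q [-0.833  0.41   0.226  1.957 -0.128  0.788  0.009]
([-0.0004, 0.4067, -0.0023], [-0.0009, 0.0013, -0.0])
```

Call:
{"api": "step_arm", "payload": {"xyz": [[0,0.1,-0.002],[0,0.2,-0.002],[0,0.3,-0.002],[0,0.36,-0.002],[0,0.407,-0.002],[0,0.407,-0.002],[0,0.407,-0.002]], "rotation": [[0,0,0],[0,0,0],[-0.001,0.001,0],[-0.001,0.001,0],[-0.001,0.001,0],[-0.001,0.001,0],[-0.001,0.001,0]]}}

```text
clock: 2.45
tcp_pos: [0.4748, 0.2846, 0.1786]
orientation: [-1.528, -0.425, 0.423]
contact_force: [0.2, 0.4, 0.1]
grip_width: 0.0853
```

```bash
python3 - <<'E'
from h import *
from bench import r
o=r.get_obs();st(o);print(cmd(o,[.4744,.2842,.178],np.radians(31)))
f=r.grab_frame("wrist");cv2.imwrite("pics/w2.png",f["pixels"][:,:,::-1])
E
```

```text
t 2.45 tcp [0.4748 0.2846 0.1786] yaw 31.02 tilt [0.0011 0.0006] F [0.16 0.43 0.09] M [-0.015 -0.028  0.013] w 0.0853 q [-0.786  0.603  0.171  2.008 -0.188  0.544  0.058]
([-0.0019, 0.0021, -0.0003], [0.0, 0.0003, 0.0008])
```

View pics/w2.png

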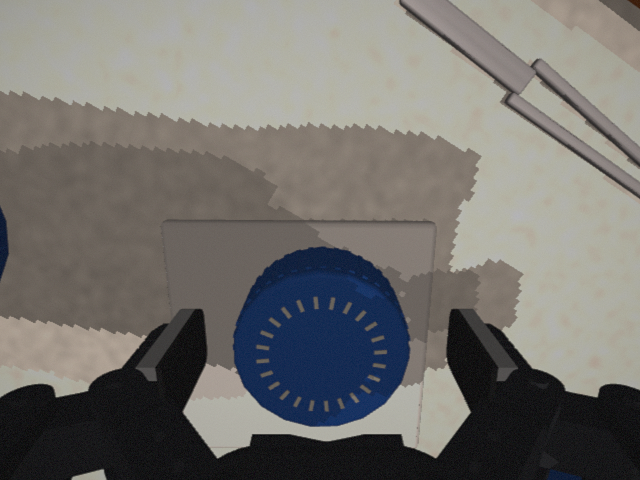

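```bash
python3 - <<'E'
from h import *
from bench import r
o=r.get_obs();tcp=(o["tcp_pos"],o["orientation"]);f=r.grab_frame("wrist")
p=o["tcp_pos"].copy();p[2]=.032;print(proj(f,p,tcp),on(f,321.3,354,.032,tcp))
E
```

```text
(np.float64(322.34433168987005), np.float64(353.35313049998786)) [0.47472572 0.28420634 0.032     ]
```

Call:
{"api": "step_arm", "payload": {"xyz": [[0,0,0],[0,0,0],[0,0,0],[0,0,0],[0,0,0],[0,0,0],[0,0,0],[0,0,0]], "rotation": [[0,0,0],[0,0,0],[0,0,0],[0,0,0],[0,0,0],[0,0,0],[0,0,0],[0,0,0]], "grip": 1, "force": 70}}

```text
clock: 3.55
tcp_pos: [0.475, 0.2845, 0.1799]
orientation: [-1.528, -0.425, 0.423]
contact_force: [-2.8, -1.7, 10.8]
grip_width: 0.0562
```

```bash
python3 - <<'E'
from h import *
from bench import r
o=r.get_obs();st(o)
f=r.grab_frame("wrist");cv2.imwrite("pics/w3.png",f["pixels"][:,:,::-1])
E
```

```text
t 3.55 tcp [0.475  0.2845 0.1799] yaw 31.0 tilt [0.0016 0.0014] F [-2.85 -1.73 10.76] M [-0.388  0.605  0.005] w 0.0562 q [-0.786  0.601  0.172  2.008 -0.188  0.545  0.058]
```

View pics/w3.png

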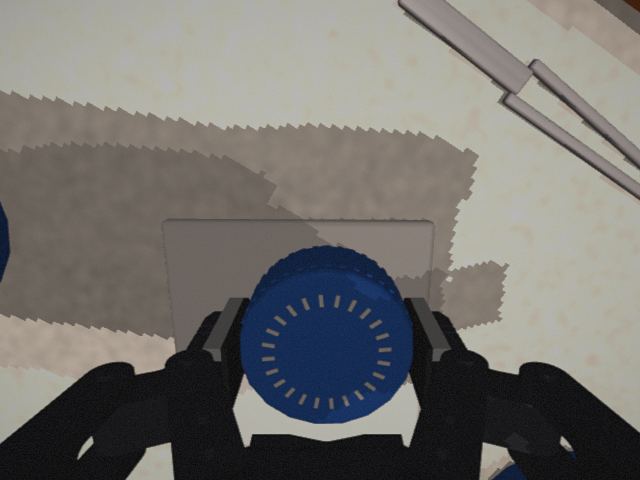

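```bash
cat >> h.py <<'E'
def ticks(f,c0,rad,tcp,z,lo=4,hi=200):
    hsv=cv2.cvtColor(f["pixels"],cv2.COLOR_RGB2HSV)
    m=(hsv[:,:,1]<150).astype(np.uint8)*255
    mm=np.zeros_like(m);cv2.circle(mm,c0,rad,255,-1);m&=mm
    N,l,s,c=cv2.connectedComponentsWithStats(m)
    k=[i for i in range(1,N) if lo<s[i,4]<hi]
    e=cv2.fitEllipse(c[k].astype(np.float32));return len(k),e,on(f,*e[0],z,tcp)
E
python3 - <<'E'
from h import *
from bench import r
o=r.get_obs();tcp=(o["tcp_pos"],o["orientation"]);f=r.grab_frame("wrist")
n,e,p=ticks(f,(327,351),74,tcp,.032);print(n,e,p.round(4))
d=p-o["tcp_pos"];M=R.from_rotvec(o["orientation"]).as_matrix();print("tool frame",(M.T@d).round(4))
print(cmd(o,[.475,.2845,.30],np.radians(31)))
E
```

```text
25 ((326.0010986328125, 353.464599609375), (110.08439636230469, 115.21920776367188), 93.70232391357422) [0.4764 0.2846 0.032 ]
tool frame [ 0.0009  0.1478 -0.0007]
([0.0007, -0.4005, 0.0001], [-0.0003, 0.0001, 0.0013])
```

Call:
{"api": "step_arm", "payload": {"xyz": [[0,-0.1,0],[0,-0.2,0],[0,-0.3,0],[0,-0.4,0],[0,-0.47,0],[0,-0.47,0]], "rotation": [[0,0,0.001],[0,0,0.001],[0,0,0.001],[0,0,0.001],[0,0,0.001],[0,0,0.001]]}}

```text
clock: 4.4
tcp_pos: [0.4752, 0.2845, 0.3224]
orientation: [-1.527, -0.427, 0.421]
contact_force: [-0.0, -0.1, -0.2]
grip_width: 0.0562
```

```bash
python3 - <<'E'
from h import *
from bench import r
o=r.get_obs();st(o);tcp=(o["tcp_pos"],o["orientation"]);f=r.grab_frame("wrist")
cv2.imwrite("pics/w4.png",f["pixels"][:,:,::-1])
n,e,p=ticks(f,(327,351),74,tcp,o["tcp_pos"][2]-.1479);print(n,e,p.round(4))
d=p-o["tcp_pos"];M=R.from_rotvec(o["orientation"]).as_matrix();print("tool frame",(M.T@d).round(4))
for y_ in(.284-.226,-.05): pass
print(cmd(o,[.53,.06,.32],np.radians(5)))
print(cmd(o,[.565,-.10,.32],np.radians(-17)))
E
```

```text
t 4.4 tcp [0.4752 0.2845 0.3224] yaw 31.0 tilt [0.0029 0.003 ] F [-0.03 -0.05 -0.21] M [-0.016  0.026  0.031] w 0.0562 q [-0.844  0.379  0.24   1.941 -0.12   0.831  0.002]
25 ((326.1451416015625, 353.40631103515625), (109.99723815917969, 114.89484405517578), 94.63237762451172) [0.4769 0.2849 0.1745]
tool frame [ 0.001   0.1479 -0.0007]
([-0.2291, 0.0062, -0.7356], [-0.0012, 0.2889, 0.0024])
([-0.4037, 0.0049, -1.2528], [-0.0017, 0.5333, 0.0021])
```

View pics/w4.png

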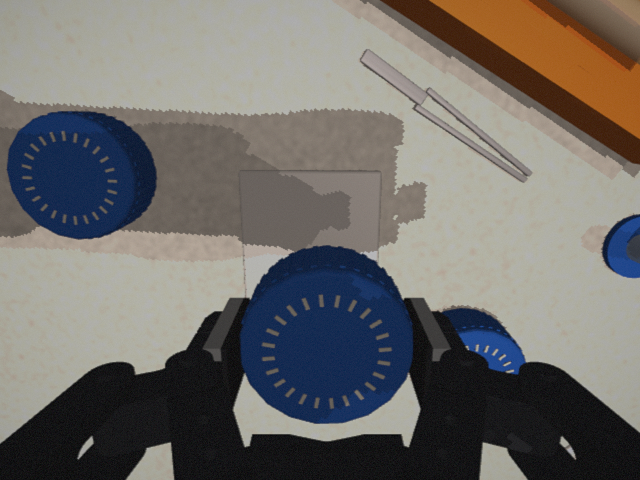

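Call:
{"api": "step_arm", "payload": {"xyz": [[-0.03,0,-0.12],[-0.06,0,-0.25],[-0.1,0,-0.38],[-0.14,0,-0.5],[-0.19,0,-0.62],[-0.23,0,-0.74],[-0.27,0,-0.86],[-0.3,0,-0.96],[-0.3,0,-0.96]], "rotation": [[0,0.05,0.002],[-0.001,0.11,0.002],[-0.001,0.17,0.002],[-0.001,0.23,0.002],[-0.001,0.29,0.002],[-0.001,0.35,0.002],[-0.001,0.41,0.002],[-0.001,0.45,0.002],[-0.001,0.48,0.002]]}}

```text
clock: 5.58
tcp_pos: [0.5457, -0.012, 0.3194]
orientation: [-1.567, 0.175, -0.17]
contact_force: [-0.1, 0.6, -1.1]
grip_width: 0.056
```

```bash
python3 - <<'E'
from h import *
from bench import r
o=r.get_obs();st(o);tcp=(o["tcp_pos"],o["orientation"]);f=r.grab_frame("wrist")
cv2.imwrite("pics/w5.png",f["pixels"][:,:,::-1]);np.save("pics/w5.npy",(f,o),allow_pickle=True)
print(cmd(o,[.565,-.168,.32],np.radians(-17)))
E
```

```text
t 5.58 tcp [ 0.5457 -0.012   0.3194] yaw -12.58 tilt [-0.0034 -0.0027] F [-0.06  0.57 -1.08] M [ 0.054 -0.009  0.032] w 0.056 q [-0.484  0.399  0.493  1.972 -0.248  0.833 -0.075]
([0.176, -0.0007, -0.4934], [0.0022, 0.0491, -0.0017])
```

View pics/w5.png

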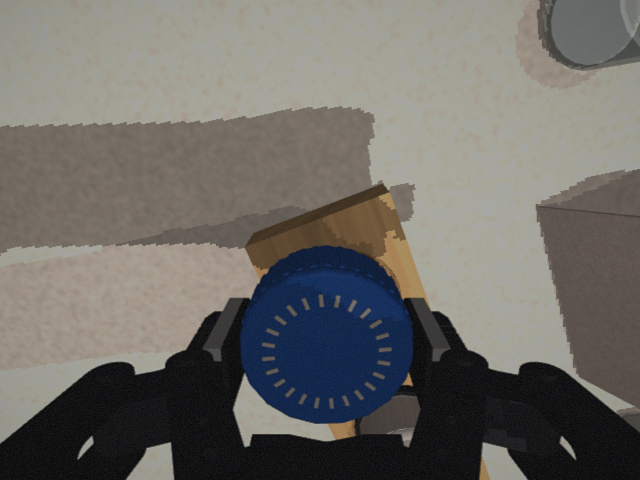

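```bash
python3 - <<'E'
from h import *
from bench import r
o=r.get_obs();st(o)
print(cmd(o,[.536,-.264,.32],np.radians(-17)))
E
```

```text
t 5.62 tcp [ 0.5456 -0.0105  0.3193] yaw -12.55 tilt [-0.0039 -0.0018] F [-0.09  1.15 -0.44] M [ 0.013 -0.041  0.016] w 0.0558 q [-0.485  0.399  0.491  1.972 -0.248  0.833 -0.077]
([0.1526, -0.0007, -0.8319], [0.0018, 0.0494, -0.0021])
```

Call:
{"api": "step_arm", "payload": {"xyz": [[0.03,0,-0.13],[0.06,0,-0.26],[0.08,0,-0.39],[0.1,0,-0.52],[0.12,0,-0.65],[0.14,0,-0.77],[0.153,0,-0.832],[0.153,0,-0.832],[0.153,0,-0.832]], "rotation": [[0,0.01,0],[0.002,0.02,-0.002],[0.002,0.03,-0.002],[0.002,0.04,-0.002],[0.002,0.05,-0.002],[0.002,0.05,-0.002],[0.002,0.05,-0.002],[0.002,0.05,-0.002],[0.002,0.05,-0.002]]}}

```text
clock: 6.75
tcp_pos: [0.5366, -0.2623, 0.3192]
orientation: [-1.557, 0.233, -0.231]
contact_force: [0.3, 0.0, 0.0]
grip_width: 0.0562
```

```bash
python3 - <<'E'
from h import *
from bench import r
o=r.get_obs();st(o);tcp=(o["tcp_pos"],o["orientation"]);f=r.grab_frame("wrist")
cv2.imwrite("pics/w6.png",f["pixels"][:,:,::-1]);np.save("pics/w6.npy",(f,o),allow_pickle=True)
print(proj(f,[.565,-.168,.114],tcp))
E
```

```text
t 6.75 tcp [ 0.5366 -0.2623  0.3192] yaw -16.93 tilt [-0.0008  0.0018] F [0.27 0.04 0.02] M [ 0.033 -0.016  0.02 ] w 0.0562 q [-0.047  0.488  0.53   1.853 -0.313  0.884  0.338]
(np.float64(325.5380963048434), np.float64(51.83550562934181))
```

View pics/w6.png

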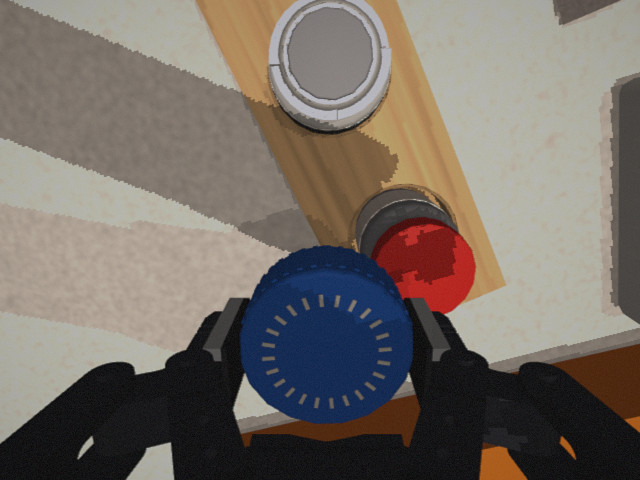

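```bash
python3 - <<'E'
from h import *
f,o=np.load("pics/w6.npy",allow_pickle=True);tcp=(o["tcp_pos"],o["orientation"])
g=cv2.cvtColor(f["pixels"],cv2.COLOR_RGB2GRAY)
c=f["pixels"][0:140,260:400,::-1];cv2.imwrite("pics/c6.png",cv2.resize(c,None,fx=5,fy=5,interpolation=cv2.INTER_CUBIC)[:600])
print(g[53,265:400:3]); 
gb=cv2.GaussianBlur(g,(3,3),0)
seed=int(np.median(gb[45:60,320:340]))
m=((abs(gb.astype(int)-seed)<22)).astype(np.uint8)
m=cv2.morphologyEx(m,cv2.MORPH_OPEN,np.ones((3,3)))
N,l,s,ce=cv2.connectedComponentsWithStats(m)
i=l[53,330];print(seed,s[i],ce[i])
cn=max(cv2.findContours((l==i).astype(np.uint8),0,1)[0],key=cv2.contourArea)
e=cv2.fitEllipse(cn);print(e,on(f,*e[0],.114,tcp).round(4))
E
```

```text
[142 147 180 178 168 112 162 169 121 125 127 125 126 126 128 128 129 129
 130 129 130 128 132 132 129 128 130 128 131 129 131 131 130 127 129 126
 177 173 125 178 177 179 156 146 139]
129 [ 287    7   86   93 6278] [329.84820006  52.78066263]
((329.8607482910156, 52.76544952392578), (84.9412612915039, 92.18980407714844), 176.7953643798828) [ 0.5665 -0.1688  0.114 ]
```

View pics/c6.png

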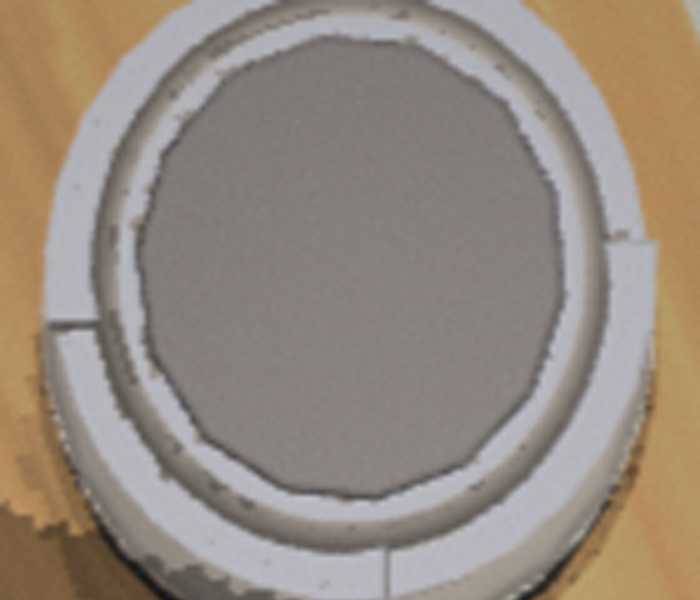

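```bash
python3 - <<'E'
from h import *
from bench import r
o=r.get_obs();st(o)
print(cmd(o,[.634,-.2415,.32],np.radians(43)))
E
```

```text
t 6.8 tcp [ 0.5367 -0.2621  0.3194] yaw -16.9 tilt [-0.0005  0.0018] F [-0.14  0.75 -0.91] M [0.003 0.013 0.041] w 0.0563 q [-0.047  0.488  0.53   1.853 -0.313  0.884  0.339]
([0.2904, -0.0022, 0.1599], [-0.0012, -0.6655, -0.0001])
```

Call:
{"api": "step_arm", "payload": {"xyz": [[0.05,0,0.03],[0.1,0,0.06],[0.15,0,0.09],[0.2,0,0.12],[0.25,0,0.15],[0.29,0,0.16],[0.29,0,0.16],[0.29,0,0.16]], "rotation": [[0,-0.1,0],[0,-0.2,0],[0,-0.3,0],[0,-0.4,0],[-0.001,-0.5,0],[-0.001,-0.6,0],[-0.001,-0.666,0],[-0.001,-0.666,0]]}}

```text
clock: 7.8
tcp_pos: [0.6342, -0.2399, 0.3192]
orientation: [-1.488, -0.588, 0.588]
contact_force: [-0.1, 0.9, -0.1]
grip_width: 0.0561
```

```bash
python3 - <<'E'
from h import *
from bench import r
o=r.get_obs();st(o);tcp=(o["tcp_pos"],o["orientation"]);f=r.grab_frame("wrist")
cv2.imwrite("pics/w7.png",f["pixels"][:,:,::-1]);np.save("pics/w7.npy",(f,o),allow_pickle=True)
u,v=proj(f,[.566,-.1685,.114],tcp);print(u,v);u=int(u);v=int(v)
g=cv2.cvtColor(f["pixels"],cv2.COLOR_RGB2GRAY);gb=cv2.GaussianBlur(g,(3,3),0)
seed=int(np.median(gb[v-7:v+8,u-10:u+10]))
m=((abs(gb.astype(int)-seed)<22)).astype(np.uint8)
m=cv2.morphologyEx(m,cv2.MORPH_OPEN,np.ones((3,3)))
N,l,s,ce=cv2.connectedComponentsWithStats(m)
i=l[v,u];print(seed,s[i],ce[i])
cn=max(cv2.findContours((l==i).astype(np.uint8),0,1)[0],key=cv2.contourArea)
e=cv2.fitEllipse(cn);print(e,on(f,*e[0],.114,tcp).round(4))
E
```

```text
t 7.8 tcp [ 0.6342 -0.2399  0.3192] yaw 43.1 tilt [-0.0004  0.0012] F [-0.13  0.9  -0.13] M [ 0.013  0.042 -0.005] w 0.0561 q [ 0.097  0.573  0.25   1.636 -0.167  0.954  1.157]
320.55533598941906 48.49921304046322
82 [ 278    3   84   94 6190] [319.59886914  49.4358643 ]
((319.5974426269531, 49.4355354309082), (83.85690307617188, 92.0966567993164), 178.14373779296875) [ 0.566 -0.169  0.114]
```

View pics/w7.png

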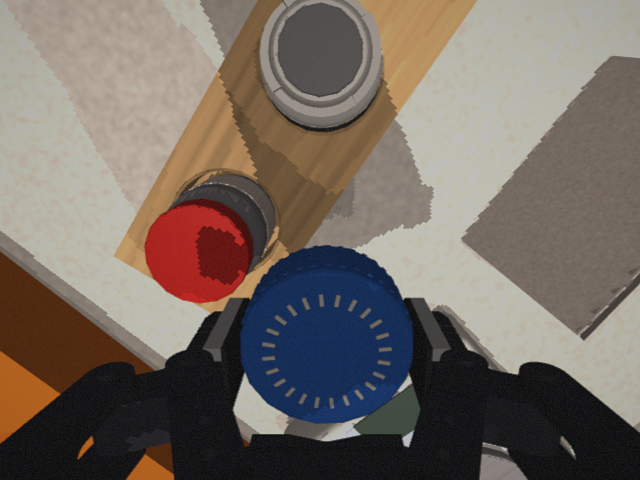

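```bash
python3 - <<'E'
from h import *
from bench import r
o=r.get_obs()
print(cmd(o,[.566,-.1682,.30],np.radians(-25)))
E
```

```text
([-0.0021, 0.0643, 0.3301], [-0.0007, 0.7556, -0.0002])
```

Call:
{"api": "step_arm", "payload": {"xyz": [[0,0,0.06],[0,0,0.12],[-0.002,0,0.18],[-0.002,0,0.24],[-0.002,0,0.29],[-0.002,0.02,0.33],[-0.002,0.05,0.33],[-0.002,0.064,0.33],[-0.002,0.064,0.33],[-0.002,0.064,0.33]], "rotation": [[0,0.11,0],[0,0.22,0],[0,0.33,0],[0,0.44,0],[0,0.55,0],[-0.001,0.66,0],[-0.001,0.756,0],[-0.001,0.756,0],[-0.001,0.756,0],[-0.001,0.756,0]]}}

```text
clock: 9.1
tcp_pos: [0.5662, -0.1684, 0.3004]
orientation: [-1.544, 0.342, -0.342]
contact_force: [0.6, -0.5, -0.2]
grip_width: 0.0561
```

```bash
python3 - <<'E'
from h import *
from bench import r
o=r.get_obs();st(o)
print(cmd(o,[.566,-.1682,.284],np.radians(-25)))
print(cmd(o,[.566,-.1682,.279],np.radians(-25)))
E
```

```text
t 9.1 tcp [ 0.5662 -0.1684  0.3004] yaw -24.97 tilt [ 0.0003 -0.0004] F [ 0.65 -0.47 -0.24] M [-0.    -0.014 -0.083] w 0.0561 q [-0.221  0.507  0.538  1.884 -0.34   0.842  0.055]
([-0.0008, 0.0548, 0.0004], [0.0002, 0.0003, 0.0003])
([-0.0009, 0.0715, 0.0004], [0.0002, 0.0003, 0.0003])
```

Call:
{"api": "step_arm", "payload": {"xyz": [[-0.001,0.02,0],[-0.001,0.04,0],[-0.001,0.058,0],[-0.001,0.068,0],[-0.001,0.068,0]], "rotation": [[0,0,0],[0,0,0],[0,0,0],[0,0,0],[0,0,0]]}}

```text
clock: 9.72
tcp_pos: [0.5659, -0.1683, 0.2797]
orientation: [-1.544, 0.342, -0.342]
contact_force: [0.7, -0.3, -0.2]
grip_width: 0.0559
```

Call:
{"api": "step_arm", "payload": {"xyz": [[0,0.004,0],[0,0.004,0]], "rotation": [[0,0,0],[0,0,0]]}}

```text
clock: 9.98
tcp_pos: [0.5659, -0.1683, 0.2785]
orientation: [-1.544, 0.342, -0.342]
contact_force: [0.2, 0.8, -1.3]
grip_width: 0.056
```

Call:
{"api": "step_arm", "payload": {"xyz": [[0,0.004,0],[0,0.004,0]], "rotation": [[0,0,0],[0,0,0]]}}

```text
clock: 10.22
tcp_pos: [0.5659, -0.1682, 0.2773]
orientation: [-1.544, 0.342, -0.342]
contact_force: [-0.7, 0.0, -0.5]
grip_width: 0.0561
```

Call:
{"api": "step_arm", "payload": {"xyz": [[0,0.003,0],[0,0.003,0]], "rotation": [[0,0,0],[0,0,0]]}}

```text
clock: 10.48
tcp_pos: [0.5659, -0.1683, 0.2764]
orientation: [-1.544, 0.342, -0.342]
contact_force: [-0.1, 1.0, -1.0]
grip_width: 0.0562
```

Call:
{"api": "step_arm", "payload": {"xyz": [[0,0.003,0],[0,0.003,0]], "rotation": [[0,0,0],[0,0,0]]}}

```text
clock: 10.72
tcp_pos: [0.5658, -0.1683, 0.2754]
orientation: [-1.544, 0.342, -0.342]
contact_force: [-0.5, -0.2, -1.3]
grip_width: 0.0563
```

Call:
{"api": "step_arm", "payload": {"xyz": [[0,0.003,0],[0,0.003,0]], "rotation": [[0,0,0],[0,0,0]]}}

```text
clock: 10.98
tcp_pos: [0.5658, -0.1683, 0.2744]
orientation: [-1.544, 0.342, -0.342]
contact_force: [-0.2, 0.8, -1.0]
grip_width: 0.0567
```

Call:
{"api": "step_arm", "payload": {"xyz": [[0,0.003,0],[0,0.003,0]], "rotation": [[0,0,0],[0,0,0]]}}

```text
clock: 11.22
tcp_pos: [0.5658, -0.1683, 0.2734]
orientation: [-1.544, 0.342, -0.342]
contact_force: [-0.4, 0.2, -1.1]
grip_width: 0.0565
```

Call:
{"api": "step_arm", "payload": {"xyz": [[0,0.003,0],[0,0.003,0]], "rotation": [[0,0,0],[0,0,0]]}}

```text
clock: 11.48
tcp_pos: [0.5658, -0.1683, 0.2725]
orientation: [-1.544, 0.342, -0.342]
contact_force: [-0.2, 0.4, -1.4]
grip_width: 0.056
```

Call:
{"api": "step_arm", "payload": {"xyz": [[0,0.003,0],[0,0.003,0]], "rotation": [[0,0,0],[0,0,0]]}}

```text
clock: 11.72
tcp_pos: [0.5659, -0.1685, 0.2721]
orientation: [-1.544, 0.342, -0.342]
contact_force: [-2.0, 1.0, 4.3]
grip_width: 0.0559
```

Call:
{"api": "step_arm", "payload": {"xyz": [[0,0.0006,0],[0,-0.0005,0],[0,-0.0016,0],[0,-0.0027,0]], "rotation": [[0,-0.055,0],[0,-0.11,0],[0,-0.165,0],[0,-0.22,0]]}}

```text
clock: 12.22
tcp_pos: [0.5661, -0.169, 0.2733]
orientation: [-1.571, 0.068, -0.07]
contact_force: [-0.2, -0.9, 3.1]
grip_width: 0.0558
```

```bash
python3 - <<'E'
from h import *
from bench import r
o=r.get_obs();st(o)
E
```

```text
t 12.22 tcp [ 0.5661 -0.169   0.2733] yaw -5.06 tilt [ 0.0011 -0.0012] F [-0.25 -0.91  3.09] M [-0.207  0.071 -0.004] w 0.0558 q [-0.136  0.526  0.424  1.895 -0.297  0.781  0.362]
```

Call:
{"api": "step_arm", "payload": {"xyz": [[0,0.0006,0],[0,-0.0005,0],[0,-0.0016,0],[0,-0.0027,0]], "rotation": [[0,-0.055,0],[0,-0.11,0],[0,-0.165,0],[0,-0.22,0]]}}

```text
clock: 12.72
tcp_pos: [0.5662, -0.1692, 0.2747]
orientation: [-1.563, -0.205, 0.203]
contact_force: [-1.4, 0.2, 4.4]
grip_width: 0.0562
```

```bash
python3 - <<'E'
from h import *
from bench import r
o=r.get_obs();st(o)
E
```

```text
t 12.72 tcp [ 0.5662 -0.1692  0.2747] yaw 14.89 tilt [ 0.0017 -0.0012] F [-1.43  0.23  4.4 ] M [ 0.051  0.313 -0.075] w 0.0562 q [-0.069  0.511  0.334  1.89  -0.23   0.776  0.65 ]
```

Call:
{"api": "step_arm", "payload": {"xyz": [[0,0.0006,0],[0,-0.0005,0],[0,-0.0016,0],[0,-0.0027,0]], "rotation": [[0,-0.055,0],[0,-0.11,0],[0,-0.165,0],[0,-0.22,0]]}}

```text
clock: 13.22
tcp_pos: [0.5661, -0.1693, 0.276]
orientation: [-1.519, -0.477, 0.475]
contact_force: [-1.6, 0.7, 4.2]
grip_width: 0.0559
```

Call:
{"api": "step_arm", "payload": {"xyz": [[0,0.0008,0],[0,0,0],[0,-0.0008,0]], "rotation": [[0,-0.033,0],[0,-0.066,0],[0,-0.1,0]]}}

```text
clock: 13.6
tcp_pos: [0.5661, -0.1694, 0.2766]
orientation: [-1.488, -0.6, 0.598]
contact_force: [-0.1, 0.3, 3.4]
grip_width: 0.056
```

```bash
python3 - <<'E'
from h import *
from bench import r
o=r.get_obs();st(o)
E
```

```text
t 13.6 tcp [ 0.5661 -0.1694  0.2766] yaw 43.92 tilt [ 0.0018 -0.001 ] F [-0.06  0.33  3.41] M [ 0.041  0.285 -0.035] w 0.056 q [ 0.028  0.495  0.205  1.882 -0.138  0.776  1.074]
```

Call:
{"api": "step_arm", "payload": {"xyz": [[0,0.0008,0],[0,0.0004,0],[0,-0.0002,0]], "rotation": [[0,-0.022,0],[0,-0.044,0],[0,-0.066,0]]}}

```text
clock: 13.98
tcp_pos: [0.5661, -0.1693, 0.2768]
orientation: [-1.463, -0.682, 0.68]
contact_force: [-0.9, 1.0, 4.6]
grip_width: 0.0561
```

Call:
{"api": "step_arm", "payload": {"xyz": [[0,0.0012,0],[0,0.0008,0],[0,0.0006,0]], "rotation": [[0,-0.022,0],[0,-0.044,0],[0,-0.05,0]]}}

```text
clock: 14.35
tcp_pos: [0.566, -0.1691, 0.2765]
orientation: [-1.441, -0.743, 0.741]
contact_force: [-1.2, 2.0, 3.7]
grip_width: 0.0564
```

Call:
{"api": "step_arm", "payload": {"xyz": [[0,0.0018,0],[0,0.002,0],[0,0.002,0]], "rotation": [[0,-0.022,0],[0,-0.044,0],[0,-0.066,0]]}}

```text
clock: 14.72
tcp_pos: [0.5659, -0.1692, 0.2755]
orientation: [-1.41, -0.824, 0.823]
contact_force: [0.3, -0.5, -0.2]
grip_width: 0.0559
```

```bash
python3 - <<'E'
from h import *
from bench import r
o=r.get_obs();st(o)
E
```

```text
t 14.72 tcp [ 0.5659 -0.1692  0.2755] yaw 60.58 tilt [ 0.0012 -0.0006] F [ 0.35 -0.5  -0.16] M [0.01  0.085 0.003] w 0.0559 q [ 0.084  0.492  0.131  1.879 -0.088  0.774  1.32 ]
```

Call:
{"api": "step_arm", "payload": {"xyz": [[0,0.004,0],[0,0.008,0],[0,0.012,0],[0,0.012,0]], "rotation": [[0,0,0],[0,0,0],[0,0,0],[0,0,0]]}}

```text
clock: 15.22
tcp_pos: [0.5659, -0.1692, 0.2719]
orientation: [-1.411, -0.824, 0.823]
contact_force: [-0.2, 0.1, 0.2]
grip_width: 0.0563
```

Call:
{"api": "step_arm", "payload": {"xyz": [[0,0.0025,0],[0,0.0025,0]], "rotation": [[0,0,0],[0,0,0]]}}

```text
clock: 15.48
tcp_pos: [0.566, -0.1692, 0.2717]
orientation: [-1.411, -0.824, 0.823]
contact_force: [-1.5, -0.1, 4.5]
grip_width: 0.0561
```

Call:
{"api": "step_arm", "payload": {"xyz": [[0,0.0024,0],[0,0.0035,0],[0,0.0046,0],[0,0.0057,0]], "rotation": [[0,0.055,0],[0,0.11,0],[0,0.165,0],[0,0.22,0]]}}

```text
clock: 15.98
tcp_pos: [0.5661, -0.1696, 0.2705]
orientation: [-1.501, -0.556, 0.553]
contact_force: [-1.1, 0.1, 3.2]
grip_width: 0.056
```

```bash
python3 - <<'E'
from h import *
from bench import r
o=r.get_obs();st(o)
E
```

```text
t 15.97 tcp [ 0.5661 -0.1696  0.2705] yaw 40.6 tilt [ 0.0021 -0.0012] F [-1.07  0.06  3.16] M [-0.187  0.234  0.036] w 0.056 q [ 0.019  0.505  0.218  1.886 -0.151  0.764  1.028]
```

Call:
{"api": "step_arm", "payload": {"xyz": [[0,0.0024,0],[0,0.0035,0],[0,0.0046,0],[0,0.0057,0]], "rotation": [[0,0.055,0],[0,0.11,0],[0,0.165,0],[0,0.22,0]]}}

```text
clock: 16.48
tcp_pos: [0.5662, -0.1698, 0.2692]
orientation: [-1.554, -0.284, 0.281]
contact_force: [-1.4, 1.3, 2.8]
grip_width: 0.0565
```

```bash
python3 - <<'E'
from h import *
from bench import r
o=r.get_obs();st(o)
E
```

```text
t 16.48 tcp [ 0.5662 -0.1698  0.2692] yaw 20.64 tilt [ 0.0026 -0.0015] F [-1.4   1.28  2.83] M [-0.071  0.318  0.068] w 0.0565 q [-0.048  0.516  0.307  1.892 -0.216  0.764  0.739]
```

Call:
{"api": "step_arm", "payload": {"xyz": [[0,0.0024,0],[0,0.0035,0],[0,0.0046,0],[0,0.0057,0]], "rotation": [[0,0.055,-0.001],[0,0.11,-0.001],[0,0.165,-0.001],[0,0.22,-0.001]]}}

```text
clock: 16.98
tcp_pos: [0.5661, -0.17, 0.2679]
orientation: [-1.572, -0.013, 0.006]
contact_force: [-1.5, -0.7, 5.1]
grip_width: 0.0563
```

```bash
python3 - <<'E'
from h import *
from bench import r
o=r.get_obs();st(o)
E
```

```text
t 16.98 tcp [ 0.5661 -0.17    0.2679] yaw 0.67 tilt [ 0.0042 -0.0013] F [-1.48 -0.69  5.15] M [-0.022  0.543  0.015] w 0.0563 q [-0.113  0.529  0.397  1.898 -0.285  0.765  0.453]
```

Call:
{"api": "step_arm", "payload": {"xyz": [[0,0.0022,0],[0,0.003,0],[0,0.0037,0]], "rotation": [[0,0.037,-0.002],[0,0.074,-0.002],[0,0.111,-0.002]]}}

```text
clock: 17.35
tcp_pos: [0.5658, -0.1702, 0.2675]
orientation: [-1.567, 0.124, -0.135]
contact_force: [-4.7, 0.9, 9.5]
grip_width: 0.0562
```

```bash
python3 - <<'E'
from h import *
from bench import r
o=r.get_obs();st(o)
E
```

```text
t 17.35 tcp [ 0.5658 -0.1702  0.2675] yaw -9.42 tilt [ 0.0068 -0.0011] F [-4.7  0.9  9.5] M [0.149 1.063 0.08 ] w 0.0562 q [-0.146  0.537  0.442  1.901 -0.322  0.766  0.31 ]
```

Call:
{"api": "step_arm", "payload": {"xyz": [[0,0.0022,0],[0,0.003,0],[0,0.0037,0]], "rotation": [[0,0.037,0.004],[0,0.074,0.004],[0,0.111,0.004]]}}

```text
clock: 17.73
tcp_pos: [0.5665, -0.1704, 0.2675]
orientation: [-1.554, 0.265, -0.269]
contact_force: [-1.5, 0.1, 7.5]
grip_width: 0.0561
```

```bash
python3 - <<'E'
from h import *
from bench import r
o=r.get_obs();st(o)
E
```

```text
t 17.73 tcp [ 0.5665 -0.1704  0.2675] yaw -19.5 tilt [0.0028 0.0001] F [-1.51  0.11  7.45] M [0.031 0.345 0.055] w 0.0561 q [-0.179  0.548  0.488  1.9   -0.357  0.777  0.166]
```

Call:
{"api": "step_arm", "payload": {"xyz": [[0,0.0025,0],[0,0.003,0],[0,0.0035,0]], "rotation": [[0,0.037,0.001],[0,0.074,0.001],[0,0.111,0.001]]}}

```text
clock: 18.1
tcp_pos: [0.5666, -0.1704, 0.267]
orientation: [-1.531, 0.403, -0.405]
contact_force: [-2.3, -0.2, 5.3]
grip_width: 0.0563
```

```bash
python3 - <<'E'
from h import *
from bench import r
o=r.get_obs();st(o)
E
```

```text
t 18.1 tcp [ 0.5666 -0.1704  0.267 ] yaw -29.55 tilt [0.0017 0.0008] F [-2.31 -0.21  5.31] M [0.013 0.571 0.295] w 0.0563 q [-0.211  0.559  0.534  1.902 -0.394  0.784  0.024]
```

Call:
{"api": "step_arm", "payload": {"xyz": [[0,0.0022,0],[0,0.003,0],[0,0.0035,0]], "rotation": [[0,0.033,0.001],[0,0.066,0.001],[0,0.1,0.001]]}}

```text
clock: 18.48
tcp_pos: [0.5666, -0.1706, 0.2665]
orientation: [-1.504, 0.526, -0.527]
contact_force: [-1.9, 0.7, 5.3]
grip_width: 0.0561
```

```bash
python3 - <<'E'
from h import *
from bench import r
o=r.get_obs();st(o)
E
```

```text
t 18.48 tcp [ 0.5666 -0.1706  0.2665] yaw -38.55 tilt [0.0007 0.0013] F [-1.92  0.74  5.32] M [-0.135  0.495  0.649] w 0.0561 q [-0.239  0.57   0.575  1.903 -0.427  0.791 -0.103]
```

Call:
{"api": "step_arm", "payload": {"xyz": [[0,0.0015,0],[0,0.002,0],[0,0.002,0]], "rotation": [[0,0.033,0],[0,0.066,0],[0,0.066,0]]}}

```text
clock: 18.85
tcp_pos: [0.5666, -0.1706, 0.2662]
orientation: [-1.483, 0.606, -0.607]
contact_force: [-2.5, 0.2, 5.1]
grip_width: 0.0561
```

```bash
python3 - <<'E'
from h import *
from bench import r
o=r.get_obs();st(o);tcp=(o["tcp_pos"],o["orientation"]);f=r.grab_frame("wrist")
cv2.imwrite("pics/w8.png",f["pixels"][:,:,::-1])
E
```

```text
t 18.85 tcp [ 0.5666 -0.1706  0.2662] yaw -44.46 tilt [0.0006 0.0011] F [-2.51  0.23  5.13] M [-0.109  0.485  0.096] w 0.0561 q [-0.257  0.578  0.602  1.905 -0.45   0.795 -0.185]
```

View pics/w8.png

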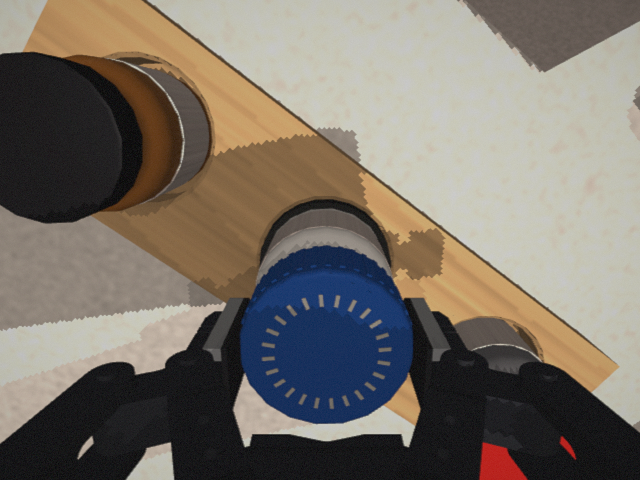

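```bash
python3 - <<'E'
from h import *
from bench import r
o=r.get_obs();tcp=(o["tcp_pos"],o["orientation"]);f=r.grab_frame("wrist")
n,e,p=ticks(f,(327,351),74,tcp,o["tcp_pos"][2]-.1479);print(n,e,p.round(4));st(o)
E
```

```text
25 ((326.03216552734375, 353.4457702636719), (110.19465637207031, 115.02448272705078), 94.77030944824219) [ 0.5663 -0.1703  0.1183]
t 18.9 tcp [ 0.5666 -0.1706  0.2662] yaw -44.45 tilt [0.0007 0.0013] F [-1.89 -0.05  5.11] M [-0.063  0.49   0.073] w 0.0561 q [-0.257  0.578  0.602  1.905 -0.45   0.795 -0.185]
```

Call:
{"api": "step_arm", "payload": {"xyz": [[0,0,0],[0,0,0],[0,0,0],[0,0,0],[0,0,0],[0,0,0]], "rotation": [[0,0,0],[0,0,0],[0,0,0],[0,0,0],[0,0,0],[0,0,0]], "grip": 0}}

```text
clock: 19.7
tcp_pos: [0.5666, -0.1706, 0.2662]
orientation: [-1.483, 0.606, -0.607]
contact_force: [0.6, -0.9, 0.0]
grip_width: 0.085
```

```bash
python3 - <<'E'
from h import *
from bench import r
o=r.get_obs();st(o);tcp=(o["tcp_pos"],o["orientation"]);f=r.grab_frame("wrist")
cv2.imwrite("pics/w9.png",f["pixels"][:,:,::-1])
n,e,p=ticks(f,(327,351),74,tcp,.1185);print(n,e,p.round(4))
E
```

```text
t 19.7 tcp [ 0.5666 -0.1706  0.2662] yaw -44.45 tilt [0.0007 0.0014] F [ 0.61 -0.86  0.01] M [ 0.05  -0.022 -0.025] w 0.085 q [-0.257  0.578  0.602  1.905 -0.45   0.795 -0.185]
25 ((325.8330993652344, 353.7278137207031), (110.34786987304688, 115.05960845947266), 97.82421112060547) [ 0.5663 -0.1702  0.1185]
```

View pics/w9.png

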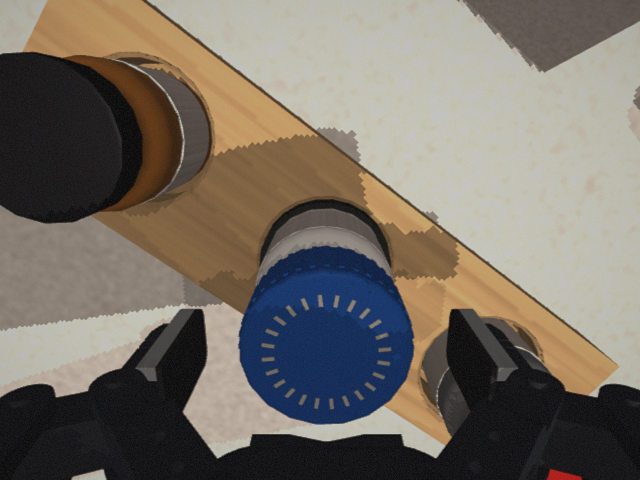

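Call:
{"api": "step_arm", "payload": {"xyz": [[0,-0.05,0],[0,-0.12,0],[0,-0.22,0],[0,-0.34,0],[0,-0.45,0],[0,-0.45,0],[0,-0.45,0]], "rotation": [[0,0,0],[0,0,0],[0,0,0],[0,0,0],[0,0,0],[0,0,0],[0,0,0]]}}

```text
clock: 20.62
tcp_pos: [0.5662, -0.1707, 0.4013]
orientation: [-1.482, 0.606, -0.606]
contact_force: [-0.8, 1.0, -1.0]
grip_width: 0.0853
```

```bash
python3 - <<'E'
from h import *
from bench import r
o=r.get_obs();st(o);tcp=(o["tcp_pos"],o["orientation"])
fs=r.grab_frame("scene");fw=r.grab_frame("wrist")
k=cv2.resize(fs["pixels"][150:270,140:310,::-1],None,fx=3.2,fy=3.2,interpolation=cv2.INTER_CUBIC)
cv2.imwrite("pics/s10.png",k);cv2.imwrite("pics/w10.png",fw["pixels"][:,:,::-1])
E
```

```text
t 20.62 tcp [ 0.5662 -0.1707  0.4013] yaw -44.45 tilt [0.001  0.0018] F [-0.76  1.03 -1.04] M [-0.068  0.006  0.013] w 0.0853 q [-0.354  0.41   0.716  1.802 -0.31   1.045 -0.296]
```

View pics/s10.png

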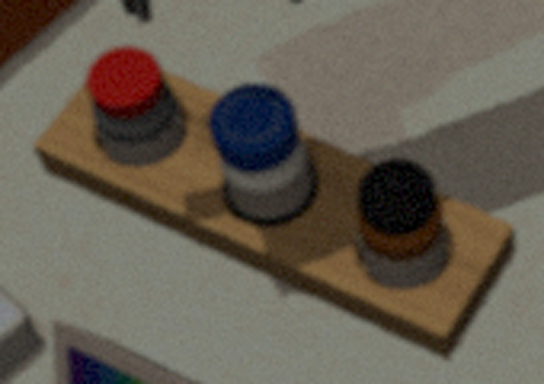

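View pics/w10.png

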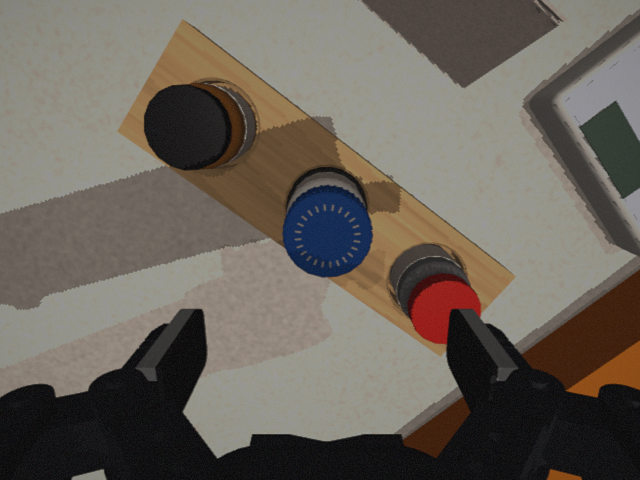

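```bash
python3 -c "
from bench import r
print(r.hand_in())"
```

```text
the job is handed in; nothing more can be done
None
```

The jar is closed with the smallest blue lid, and I handed the job in at about 20.6 s of the 64 s allowed. No verdict came back, so the result below is from my own checks.

**What I did:**
- I took the lid off the tile and found the jar from two wrist views that agreed within about 0.5 mm.
- I rested the lid on the thread with about 5 N. Turning it back about 80° took it up to the top of the thread, and it clicked down about 5 mm.
- I then turned it forward about 105°, until the twist rose past 0.65 N·m, let go and lifted clear.

**Last checks:**
- **Height:** the lid's centre is an estimated 8.2 to 8.6 mm below the jar mouth (needs more than 7.3 mm).
- **Level and still:** the lid looks level. It did not drop, lift or turn back when released.
- **Snugness:** I estimate about 1.5 mm of seal squeeze, roughly 38 N. This comes from the turn and the twist; it could not be measured directly.
- **Pressing force:** the upward force at the wrist never read above 10 N on the jar.
- **Surroundings:** the two bottles beside the jar stand as before, and nothing else was touched.

**What disagreed:**
- The lid's measured centre is about 1.4 mm from my earlier measurement of the jar's axis. That is inside the 3 mm limit and near the calibration error.
- My height zero is uncertain by about 0.5 mm: I read 1.9 mm at the top of the thread where 2.4 mm was expected.

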